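# Hook the tongued cover onto the terminal box

### The job

Close the open terminal box: take the cover that has a tongue, tilt it and hook its tongue in under the box's steel keeper bar, then swing the other end down until the cover lies flat on the ledges inside the rim, and let go. Leave the plain cover without a tongue where it is.

Things in the scene. Friction and masses are not known exactly. Their poses are not given: they have to be found in the camera images.
- tongue_cover: Loose aluminium cover, 0.18 kg, flat on the table, tongue roughly away from the robot: plate 120 (x) x 90 (y) x 5 mm; tongue 44 mm wide sticks out 30 mm from the middle of its +x edge. Origin: centre of the plate's underside, z up. Black bow handle over the origin to grip: bar 64 (x) x 12 (y) mm, z = 25 to 50 mm, on posts at x = -25 and +25 mm; fingers close along y.
- tongue_tip (a point): Middle of the tongue's free edge, on its underside: (90, 0, 0) mm in the frame of tongue_cover, same axes. Tongue 5 mm thick. With this end about 20 degrees down the cover goes in easily; level it cannot, the opening being too short and the near wall too high.
- terminal_box: Open grey box, fixed to the table, keeper at its +x end. Origin: on the table under the centre of the cover's pocket, z up. Pocket x = -68 to 68, y = -53 to 53 mm, rim top z = 50. Ledges 18 mm wide, top at z = 36, along both sides and the near (-x) wall. Seated cover: origin at (0, 0, 36) mm, same axes, 8 mm play each way. Terminal strip inside, below z = 20.
- slot (a point): Mouth of the slot under the steel keeper bar, at (68, 0, 54) mm in the box frame (lower front edge of the bar), box axes. Bar: 40 mm deep (x = 68 to 108), 114 mm wide, top z = 62 mm, on two posts. Slot between the posts: 66 mm wide, closed at x = 104, open below to the box floor (z = 4). The tongue belongs in it; the 90 mm plate does not fit between the posts.
- plain_cover: Bystander: loose aluminium cover of another box, plain rectangle 150 (x) x 90 (y) x 5 mm with the same handle but no tongue. Origin: centre of its underside. Leave it where it lies.

How it is judged:
By the outcome, as a careful person would: the job done as asked, in the order asked, and still so for the second after the job is handed in, with the robot touching nothing.
It also fails if it takes over 45 s, if anything falls off the work surface, if the arm or the gripper's body presses on something with over 40 N, if the wrist force passes 120 N, or if a joint passes its speed limit or range.

### The arm

A 6-joint arm with a two-finger parallel gripper is mounted at the origin on a cart in front of the work surface, level with it; the furniture and walls round the work are solid. World frame = base frame: x ahead of the robot, y to its left, z up, the work surface at z = 0. Lengths are in mm, angles in rad, forces in N, time in s.
With the tool pointing down it reaches from about 350 to 950 mm from the base axis. Payload 17.4 kg.
Tool frame: the origin (TCP) lies at the very end of the fingers, on their centre line; the grasp point (between the pads) lies 19 mm behind it; y points along the fingers, x is the direction in which the jaws open and shut, and the axes are right-handed (so a half turn about y gives the same grasp; the last joint's range is limited). The gripper opens to 93 mm and grips with 3 to 60 N. Pads are 15 mm wide; open, the fingers measure 128 mm over their backs; the gripper's body (75 mm by 188 mm) begins 65 mm behind the grasp point.
Start: joints at [-1.197, 0.116, 1.442, -0, 1.584, -0.038], TCP at [270.167, -618.581, 218.646] pointing down, gripper open.
Joint ranges: [-2.83, 2.83], [-0.83, 2.19], [0.07, 2.5], [-1.14, 4.28], [0.01, 3], [-2.97, 2.97]. Speed limits (rad/s): [1.89, 1.89, 2.22, 3.14, 3.14, 3.14].

### API

Orientations are given as a unit quaternion [x, y, z, w].
In Python, from station import arm gives the robot as it stands. Calls block until the motion is done:
- arm.move_pose(position, orientation): joint-space move of the TCP to a pose.
- arm.move_linear(position, v=150, rot=None, guard=None): straight line of the TCP; rot=None keeps the orientation; v is the mean speed in mm/s. With guard (N) it stops when the force on the tool has changed by that much, and returns True; else False.
- arm.goto_joints(angles): joint-space move.
- arm.grip(opening, squeeze=None): opening from 0.0 (shut) to 1.0 (fully open); squeeze is the grip in N (None keeps the last); returns when the fingers have stopped.
- arm.dwell(seconds).
- arm.solve_ik(position, orientation): joint angles nearest the present ones, or None.
- arm.capture(name): name is "side" or "top" or "wrist"; returns a dict with "frame" (400x640x3 uint8, blue, green, red), "fx", "fy", "cx", "cy" (pixels), "origin" and "orientation" of the camera in the world. Camera axes: x right, y up, looking along -z (the intrinsics and any distortion apply to the point x, -y, -z); pixel columns grow to the right and rows downward; lengths in mm; the calibration is good to about 2 mm. A picture is of the moment at which its call begins. There is no depth.
A pose or a line that the arm cannot do raises arm.Unreachable and nothing moves.
- arm.finish_job(): hands the job in, once; it reports no verdict.
Readings, each from a call of its own:
- arm.get_t(): time.
- arm.get_qpos(): joint angles.
- arm.get_qvel(): joint speeds.
- arm.get_tau(): joint torques, N m.
- arm.get_tool_pos(): TCP position.
- arm.get_tool_rot(): TCP orientation.
- arm.get_wrist_force(): force on the tool from outside, world axes, zero at the start.
- arm.get_torque(): the same for the moment, N m.
- arm.get_gripper_width(): opening from 0.0 (shut) to 1.0 (fully open).
Only numpy, scipy, OpenCV 4.12 (cv2) and the standard library are available. Lean on these libraries where they do the work, as an engineer would, in place of code of your own. Each camera call takes 0.05 s, during which the arm holds its last target.

## Working session

There is one attempt and no reset: what is moved stays moved. The work goes in short steps, each a Python script; the robot and the scene stay as the last script left them, time stands still between calls to the robot, and variables do not carry over. Pictures are saved under pics/ and viewed, and the job is handed in when it is done.

```bash
ls; mkdir -p pics
python3 - <<'E'
from station import arm
import cv2
for n in("top","side","wrist"):
    c=arm.capture(n); cv2.imwrite(f"pics/{n}0.png",c["frame"]); print(n,{k:v for k,v in c.items() if k!="frame"})
print(arm.get_t(),arm.get_tool_pos(),arm.get_tool_rot())
E
```

```text
pics
top {'fx': 373.4823844158216, 'fy': 373.4823844158216, 'cx': 317.50123228523995, 'cy': 197.7082801344287, 'origin': array([399.30724946,  13.12660769, 969.71098895]), 'orientation': array([ 0.05768801, -0.05416596, -0.69726638,  0.71243086])}
side {'fx': 365.5178779954235, 'fy': 365.5178779954235, 'cx': 319.1030049267465, 'cy': 197.91001207615986, 'origin': array([103.63967309, 794.66115428, 526.60837837]), 'orientation': array([-0.14229331,  0.50564115,  0.82303633, -0.21608066])}
wrist {'fx': 287.2733635820647, 'fy': 287.2733635820647, 'cx': 318.6947197034509, 'cy': 202.14195041252293, 'origin': array([ 330.54202487, -592.04324329,  383.94887609]), 'orientation': array([-0.10216285,  0.06790134, -0.54328775,  0.83053632])}
0.15 [ 270.11964097 -618.43043146  218.09498265] [-0.59148759  0.38746283 -0.38695236  0.591847  ]
```

View pics/top0.png

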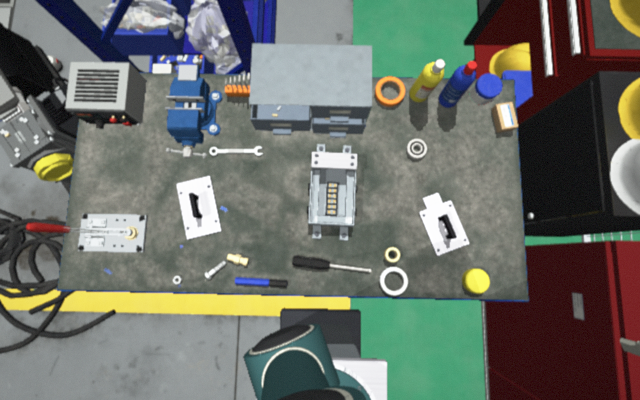

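View pics/side0.png

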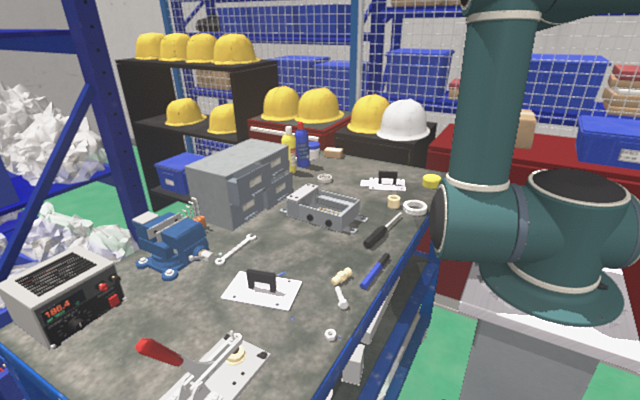

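View pics/wrist0.png

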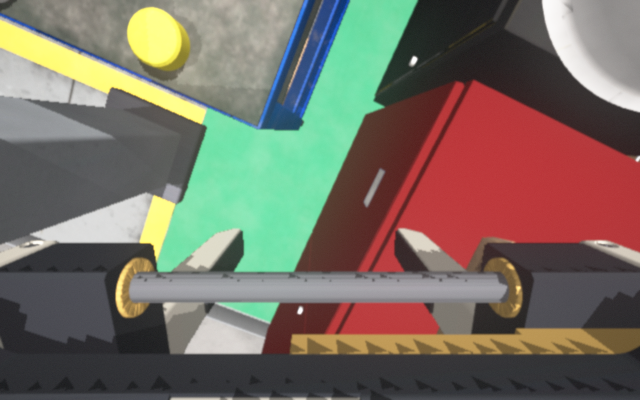

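The top view shows the tongue cover on the right, with its plate near (443,226) and its tongue near (432,202). The box is at (333,190) with the keeper at (333,158), and the plain cover is at (198,207). Next I'll zoom in and measure them.

```bash
cat > h.py <<'E'
import numpy as np,cv2
from scipy.spatial.transform import Rotation as R
def ray(c,px):
    px=np.atleast_2d(px).astype(float)
    d=np.stack([(px[:,0]-c["cx"])/c["fx"],-(px[:,1]-c["cy"])/c["fy"],-np.ones(len(px))],1)
    return R.from_quat(c["orientation"]).apply(d)
def onplane(c,px,z):
    d=ray(c,px);o=np.asarray(c["origin"]); return o+d*((z-o[2])/d[:,2])[:,None]
def proj(c,P):
    p=R.from_quat(c["orientation"]).inv().apply(np.atleast_2d(P)-c["origin"])
    return np.stack([c["cx"]-c["fx"]*p[:,0]/p[:,2],c["cy"]+c["fy"]*p[:,1]/p[:,2]],1)
E
python3 - <<'E'
from station import arm
from h import *
c=arm.capture("top");f=c["frame"]
cv2.imwrite("pics/z1.png",cv2.resize(f[180:270,400:490],None,fx=6,fy=6,interpolation=cv2.INTER_CUBIC))
cv2.imwrite("pics/z2.png",cv2.resize(f[140:245,290:375],None,fx=5.5,fy=5.5,interpolation=cv2.INTER_CUBIC))
g=f.min(2)
for th in (170,190,210):
  m=(g>th).astype(np.uint8)
  n,l,s,ce=cv2.connectedComponentsWithStats(m)
  for i in range(1,n):
    x,y,w,h,a=s[i]
    if a>150 and 160<ce[i][0]<500 and 130<ce[i][1]<280:print(th,s[i],ce[i],onplane(c,ce[i],5)[0].round(1))
E
```

```text
170 [311 144  46  25 758] [333.66622691 158.7414248 ] [659.1 -21.1   5. ]
170 [209 146  54  10 258] [235.58527132 150.52713178] [676.3 241.2   5. ]
170 [ 308  171   48   54 1363] [332.10931768 203.08217168] [539.9 -18.8   5. ]
170 [ 176  176   45   64 1842] [198.34744843 207.23507058] [521.5 329.8   5. ]
170 [ 419  193   50   63 1608] [441.79042289 223.66542289] [ 492.2 -303.     5. ]
190 [311 145  46  24 687] [333.5356623  159.12518195] [658.1 -20.7   5. ]
190 [209 146  54  10 233] [236.         150.40343348] [676.6 240.1   5. ]
190 [ 177  176   44   63 1737] [198.43811169 207.13529073] [521.8 329.5   5. ]
190 [309 176  45  49 657] [334.14003044 205.6194825 ] [533.3 -24.2   5. ]
190 [339 186   7  29 166] [341.61445783 199.63855422] [549.5 -43.5   5. ]
190 [ 420  193   49   62 1463] [441.69924812 223.12850308] [ 493.6 -302.8    5. ]
210 [210 146  52   9 210] [235.8047619  150.28095238] [677.  240.7   5. ]
210 [312 151  45  18 619] [333.91760905 159.65751212] [656.6 -21.8   5. ]
210 [ 177  176   44   63 1674] [198.4874552  206.99462366] [522.2 329.4   5. ]
210 [ 420  193   49   62 1400] [441.56357143 222.88428571] [ 494.2 -302.4    5. ]
```

View pics/z1.png

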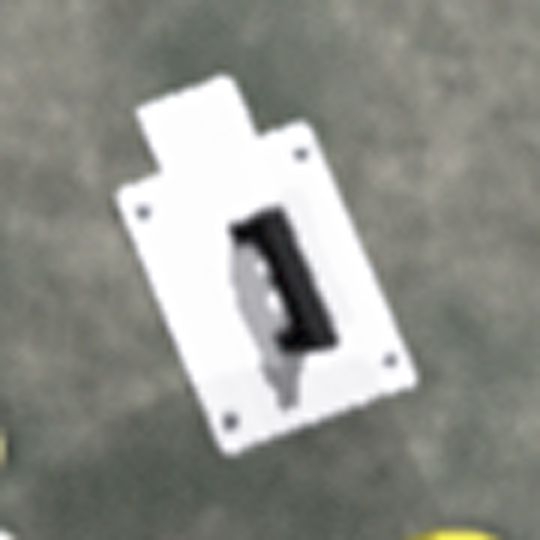

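View pics/z2.png

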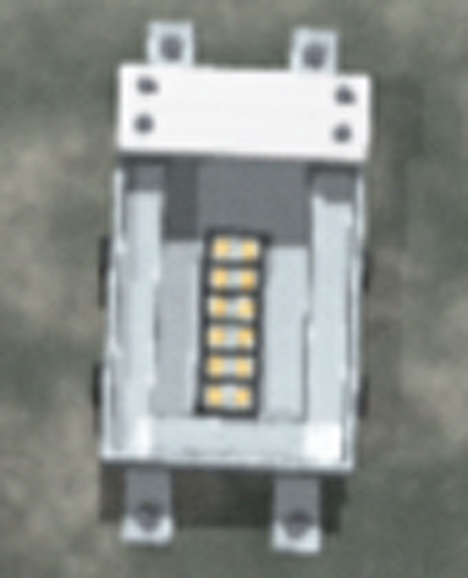

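```bash
cat >> h.py <<'E'
def rect(c,z,roi,th=150,up=8):
    x0,y0,x1,y1=roi; f=c["frame"][y0:y1,x0:x1]
    b=cv2.resize(f,None,fx=up,fy=up,interpolation=cv2.INTER_CUBIC).min(2)
    m=(b>th).astype(np.uint8)
    cs,_=cv2.findContours(m,cv2.RETR_EXTERNAL,cv2.CHAIN_APPROX_NONE)
    k=max(cs,key=cv2.contourArea)[:,0].astype(float)
    px=(k+.5)/up-.5+[x0,y0]
    w=onplane(c,px,z)[:,:2]
    return cv2.minAreaRect(w.astype(np.float32)),w
E
python3 - <<'E'
from station import arm
from h import *
c=arm.capture("top")
for th in (140,160,180): print("cover",rect(c,5,(405,185,480,262),th)[0])
for th in (185,200,215,230): print("bar",rect(c,62,(305,147,362,172),th)[0])
for th in (160,): print("plain",rect(c,5,(165,165,230,245),th)[0])
s=arm.capture("side")
cv2.imwrite("pics/z3.png",cv2.resize(s["frame"][160:240,270:430],None,fx=5,fy=5,interpolation=cv2.INTER_CUBIC))
E
```

```text
cover ((497.009521484375, -302.3979187011719), (155.10206604003906, 95.37528991699219), 21.642826080322266)
cover ((497.02899169921875, -302.2495422363281), (153.94406127929688, 93.53594970703125), 21.54353904724121)
cover ((497.0850830078125, -302.17889404296875), (152.7192840576172, 92.32981872558594), 21.547489166259766)
bar ((648.343994140625, -19.60472869873047), (113.93655395507812, 56.47793960571289), 89.43926239013672)
bar ((647.4376831054688, -19.734283447265625), (113.44757843017578, 51.87714385986328), 88.40367126464844)
bar ((644.8899536132812, -19.568687438964844), (112.53325653076172, 45.559852600097656), 88.54745483398438)
bar ((641.7517700195312, -19.508804321289062), (111.4335708618164, 38.06291580200195), 88.40278625488281)
plain ((523.2531127929688, 330.8828125), (153.99266052246094, 93.69807434082031), 15.290007591247559)
```

View pics/z3.png

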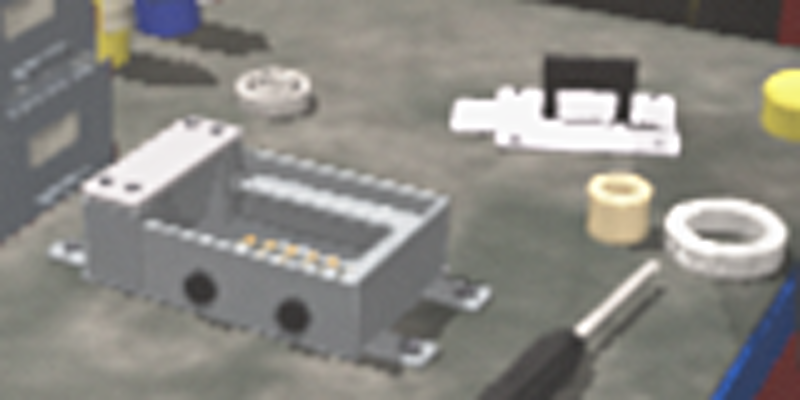

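```bash
cat >> h.py <<'E'
def toolrot(yaw,tilt=0,sgn=1):
    """yaw of cover x axis, tilt nose-down (deg); tool x=sgn*cover y, tool y = -cover z"""
    C=R.from_euler('z',yaw,degrees=True)*R.from_euler('y',tilt,degrees=True)
    M=C.as_matrix(); x=sgn*M[:,1]; y=-M[:,2]
    return R.from_matrix(np.stack([x,y,np.cross(x,y)],1)).as_quat()
E
python3 - <<'E'
from station import arm
from h import *
c=arm.capture("top")
print("tool axes",R.from_quat(arm.get_tool_rot()).as_matrix().round(3).tolist())
# handle top black
x0,y0,x1,y1=430,210,462,245
f=cv2.resize(c["frame"][y0:y1,x0:x1],None,fx=8,fy=8,interpolation=cv2.INTER_CUBIC).max(2)
cs,_=cv2.findContours((f<90).astype(np.uint8),0,1);k=max(cs,key=cv2.contourArea)[:,0]
px=(k+.5)/8-.5+[x0,y0]; w=onplane(c,px,50)
print("handle",cv2.minAreaRect(w[:,:2].astype(np.float32)))
# cabinet
for p in [(250,100),(370,118),(251,45),(371,45),(310,130)]: print(p,onplane(c,p,0)[0].round(),onplane(c,p,150)[0].round())
for s in(1,-1):
  print(s,arm.solve_ik([483,-307.8,160],toolrot(21.6,0,s)),arm.solve_ik([553,-17,200],toolrot(-1.6,20,s)),arm.solve_ik([553,-17,60],toolrot(-1.6,0,s)))
rt=R.from_quat(arm.get_tool_rot());cw=arm.capture("wrist")
print("cam in tool",rt.inv().apply(cw["origin"]-arm.get_tool_pos()),(rt.inv()*R.from_quat(cw["orientation"])).apply([0,0,-1]))
E
```

```text
tool axes [[0.4, -0.0, 0.916], [-0.916, 0.0, 0.4], [-0.0, -1.0, -0.0]]
handle ((480.2087097167969, -300.0982360839844), (59.0643424987793, 22.584924697875977), 20.982877731323242)
(250, 100) [822. 211.   0.] [756. 180. 150.]
(370, 118) [ 777. -118.    0.] [718. -98. 150.]
(251, 45) [985. 216.  -0.] [895. 185. 150.]
(371, 45) [ 992. -121.    0.] [ 900. -100.  150.]
(310, 130) [739.  44.   0.] [687.  39. 150.]
1 [-6.11909623e-01 -8.51275791e-02  1.74012253e+00 -4.44089210e-16
  1.48659770e+00 -2.55969707e+00] [-0.06913165  0.08833537  1.53097384 -0.0147498   1.87104571 -1.61388289] [-7.68384085e-02 -5.98284495e-02  1.88370196e+00 -4.44089210e-16
  1.31771915e+00 -1.61970947e+00]
-1 [-6.11909623e-01 -8.51275791e-02  1.74012253e+00 -4.44089210e-16
  1.48659770e+00  5.81895585e-01] [-0.06913165  0.08833537  1.53097384 -0.0147498   1.87104571  1.52770977] [-7.68384085e-02 -5.98284495e-02  1.88370196e+00 -4.44089210e-16
  1.31771915e+00  1.52188319e+00]
cam in tool [-1.53346370e-01 -1.65903252e+02  6.59434057e+01] [-6.42666442e-04  9.69904979e-01 -2.43482894e-01]
```

Run:
```python
from station import arm
from h import *
arm.move_pose([470,-312,190],toolrot(21.6,0,-1))
c=arm.capture("wrist");cv2.imwrite("pics/w1.png",c["frame"])
import pickle;pickle.dump(c,open("w1.pkl","wb"));print(arm.get_t(),c["origin"])
t=arm.capture("top");cv2.imwrite("pics/zc.png",cv2.resize(t["frame"][35:175,240:400],None,fx=4,fy=4))
s=arm.capture("side");cv2.imwrite("pics/zs.png",cv2.resize(s["frame"][120:250,170:370],None,fx=4,fy=4))
```

```text
1.825 [ 531.07287408 -288.42650207  356.0775111 ]
```

View pics/w1.png

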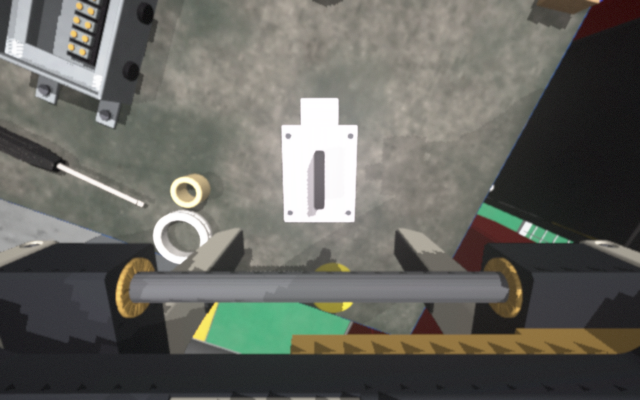

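View pics/zc.png

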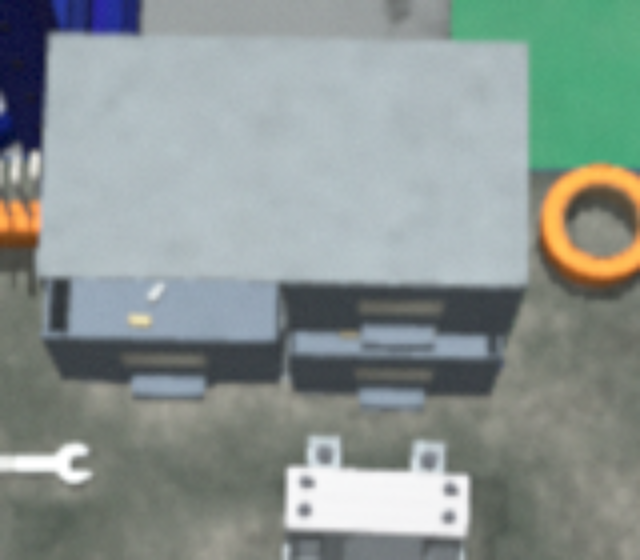

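View pics/zs.png

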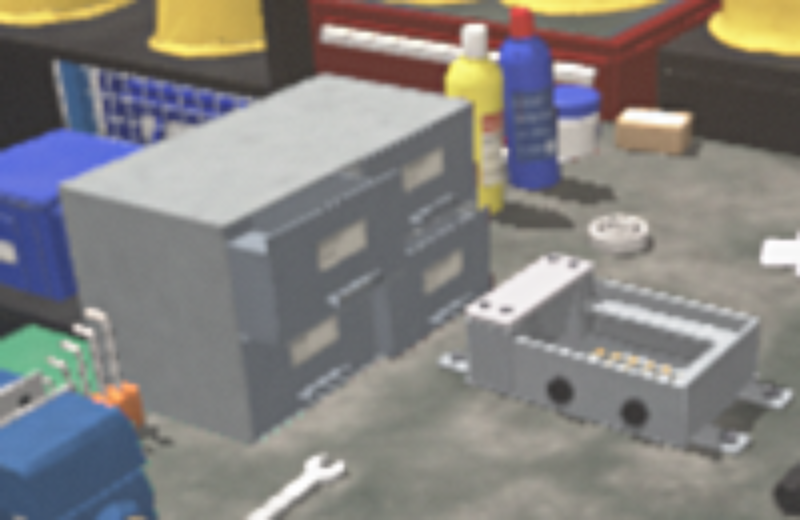

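The wrist view shows the cover square to the jaws, with its plate centre near (319,174), the tongue pointing up and the handle near (319,180). Next I'll refine the cover's position and triangulate the cabinet edge.

Run:
```python
from station import arm
from h import *
import pickle;c=pickle.load(open("w1.pkl","rb"))
for th in(140,170):
  r,w=rect(c,5,(265,85,375,235),th);print(r)
x0,y0,x1,y1=300,140,340,218
f=cv2.resize(c["frame"][y0:y1,x0:x1],None,fx=6,fy=6,interpolation=cv2.INTER_CUBIC).max(2)
cs,_=cv2.findContours((f<110).astype(np.uint8),0,1);k=max(cs,key=cv2.contourArea)[:,0]
print("handle top",cv2.minAreaRect(onplane(c,(k+.5)/6-.5+[x0,y0],50)[:,:2].astype(np.float32)))
t=arm.capture("top");s=arm.capture("side")
def tri(a,b):
  da,db=ray(t,a)[0],ray(s,b)[0];da/=np.linalg.norm(da);db/=np.linalg.norm(db)
  A=np.stack([da,-db],1);x,*_=np.linalg.lstsq(A,s["origin"]-t["origin"],rcond=None)
  p,q=t["origin"]+x[0]*da,s["origin"]+x[1]*db;return ((p+q)/2).round(),np.linalg.norm(p-q).round(1)
print(tri((250,104.5),(225.5,177)),tri((371.7,106),(287.5,145)))
```

```text
((498.22607421875, -304.6233825683594), (168.6259765625, 137.82632446289062), 18.944704055786133)
((494.9168701171875, -303.01226806640625), (151.4077606201172, 92.89469909667969), 21.581645965576172)
handle top ((465.7185974121094, -314.27716064453125), (26.344417572021484, 8.993382453918457), 21.581209182739258)
(array([740., 177., 162.]), np.float64(0.2)) (array([ 741., -100.,  165.]), np.float64(1.0))
```

Run:
```python
from station import arm
from h import *
q=toolrot(21.6,0,-1)
arm.move_linear([482,-308.2,60],v=150,rot=q)
print(arm.move_linear([482,-308.2,18.5],v=60,guard=15))
print(arm.get_tool_pos(),arm.get_wrist_force())
arm.grip(0.0,40)
print(arm.get_gripper_width()*93,arm.get_wrist_force())
arm.move_linear([482,-308.2,190],v=150)
print(arm.get_gripper_width()*93,arm.get_wrist_force(),arm.get_t())
c=arm.capture("wrist");cv2.imwrite("pics/w2.png",c["frame"])
c=arm.capture("side");cv2.imwrite("pics/s2.png",c["frame"])
```

```text
False
[ 482.15814781 -308.32762601   18.78774099] [-0.56670542 -0.25162011  0.15202634]
11.916381715105997 [-0.26517316 -0.26863614 -0.18433826]
11.738803491111854 [-0.31107686 -0.47681173 -1.95157324] 6.4
```

View pics/w2.png

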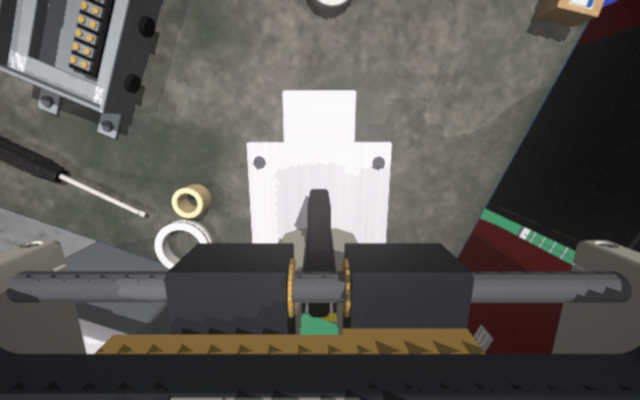

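View pics/s2.png

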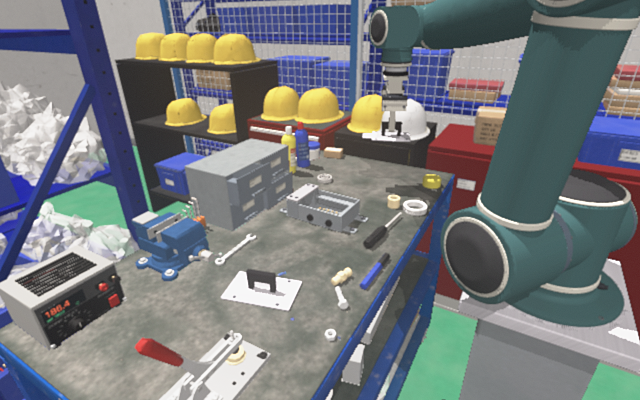

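The cover is held at 11.8 mm grip width and looks level. I'll check the tongue in the hand and take a wrist view of the keeper.

Run:
```python
from station import arm
from h import *
import pickle
q=toolrot(-1.6,0,-1)
arm.move_pose([482,-17,235],q)
arm.dwell(0.2)
c=arm.capture("wrist");cv2.imwrite("pics/w3.png",c["frame"])
c["tp"]=arm.get_tool_pos();c["tr"]=arm.get_tool_rot()
pickle.dump(c,open("w3.pkl","wb"))
print(arm.get_t(),c["tp"])
```

```text
7.8833 [482.09713292 -17.65438696 234.72765641]
```

View pics/w3.png

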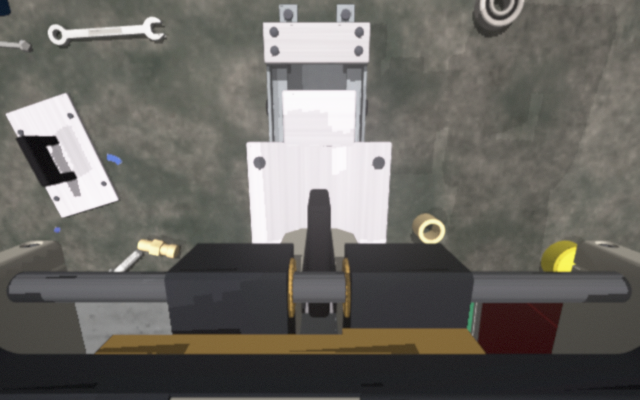

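The wrist view shows the keeper bar at about (264,23)–(369,63) and the tongue's free edge at (283–355, 90). Both are square to the jaws. Next I'll convert these to positions.

Run:
```python
from h import *
import pickle
c=pickle.load(open("w3.pkl","rb"))
for th in (150,170,190): print(th,"bar",rect(c,62,(255,15,380,67),th)[0])
f=c["frame"].astype(int).min(2)
print("col300 rows15-35",f[15:35,300],"rows 55-72",f[55:72,300]); print("row43",f[43,256:274],f[43,360:378])
print("tongue col300 rows84-100",f[84:100,300],"row120",f[120,276:292],f[120,348:364])
bx=onplane(c,[(264,23),(368.5,23),(369.5,63),(263,63)],62);print(bx.round(1))
zt=c["tp"][2]-13.6
t=onplane(c,[(283,90),(355.5,90),(247,142),(391,142)],zt);print(t.round(1))
T=R.from_quat(c["tr"]).inv().apply(t-c["tp"]);print("tool frame",T.round(1))
```

```text
150 bar ((641.9714965820312, -19.746089935302734), (113.65914916992188, 45.66367721557617), 88.35157012939453)
170 bar ((642.095947265625, -19.741546630859375), (112.83348846435547, 45.415069580078125), 88.35157012939453)
190 bar ((639.0853271484375, -19.6519775390625), (112.15033721923828, 38.559532165527344), 88.47139739990234)
col300 rows15-35 [ 94  92  92  93  94  93 110 166 221 234 235 235 233 231 233 232 231 231
 233 233] rows 55-72 [230 230 230 231 230 227 213 166 118  96  96  96  97  97  97  96  97]
row43 [ 96  98  97  97  97  98 101 139 196 224 230 230 231 230 230 231 231 230] [227 229 228 228 228 228 228 225 203 150 104  90  87  85  83  82  84  83]
tongue col300 rows84-100 [ 99  99  99 100 104 132 195 239 249 251 251 251 251 250 249 249] row120 [171 176 187 193 196 191 188 206 224 232 236 236 236 236 236 236] [248 249 248 248 248 243 230 203 195 195 183 142  99 107 150 167]
[[658.5  34.5  62. ]
 [655.4 -75.3  62. ]
 [616.7 -76.9  62. ]
 [620.   38.4  62. ]]
[[ 5.714e+02  4.000e-01  2.211e+02]
 [ 5.701e+02 -4.210e+01  2.211e+02]
 [ 5.421e+02  2.420e+01  2.211e+02]
 [ 5.396e+02 -6.390e+01  2.211e+02]]
tool frame [[-20.6  13.6  88.7]
 [ 21.9  13.6  88.7]
 [-43.5  13.6  58.8]
 [ 44.6  13.6  58.8]]
```

Measured in the hand, the tongue tip is 89 mm ahead and centred to 0.6 mm. The slot mouth is at about (618.5, -19.5) with yaw -1.6°. I'll tilt the cover, lower it in front of the keeper, and check before hooking it.

```bash
cat >> h.py <<'E'
YAW=-1.6; BOX=np.array([550.5,-17.6,0])
def pose(ox,oz,tilt):
    a=np.radians(tilt)
    p=BOX+R.from_euler('z',YAW,degrees=True).apply([ox+18.7*np.sin(a),0,oz+18.7*np.cos(a)])
    return p,toolrot(YAW,tilt,-1)
E
python3 - <<'E'
from station import arm
from h import *
for a in [(-26.6,125,20),(-26.6,65,20),(3.4,65,20),(2,36.5,0)]:
    p,q=pose(*a);print(p.round(1),arm.solve_ik(p,q).round(2))
p,q=pose(-26.6,125,20);arm.move_linear(p,v=120,rot=q)
p,q=pose(-26.6,65,20);print(arm.move_linear(p,v=80,rot=q,guard=12))
arm.dwell(.1)
print(arm.get_tool_pos()-p,arm.get_wrist_force(),arm.get_t())
for n in("wrist","side","top"):
    c=arm.capture(n);f=c["frame"]
    if n=="side":f=cv2.resize(f[100:260,230:430],None,fx=4,fy=3.75*4/3.75)[:600]
    cv2.imwrite(f"pics/{n}4.png",f)
E
```

```text
[530.3 -17.  142.6] [-0.07  0.07  1.65 -0.02  1.78  1.53]
[530.3 -17.   82.6] [-0.07  0.11  1.7  -0.02  1.68  1.53]
[560.3 -17.9  82.6] [-0.07  0.17  1.63 -0.01  1.68  1.53]
[552.5 -17.7  55.2] [-0.08 -0.06  1.89 -0.    1.31  1.52]
False
[ 0.30682576 -0.02526218  0.56453862] [-1.02294184  0.28709978 -1.44172872] 9.9
```

View pics/wrist4.png

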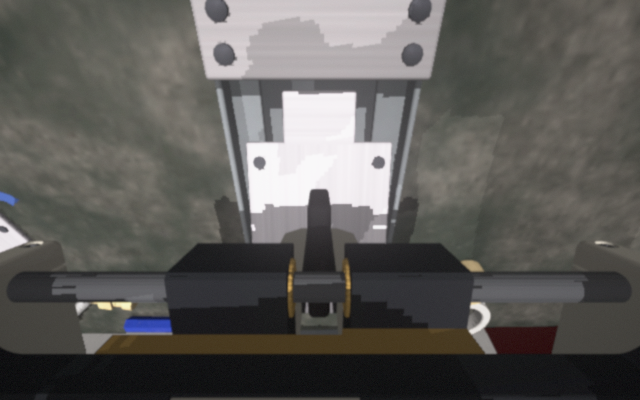

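View pics/side4.png

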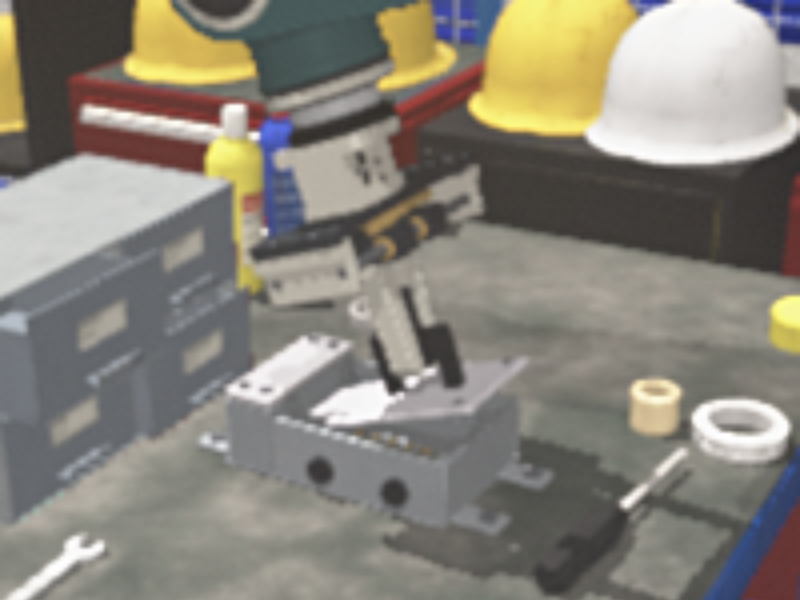

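Both views show the cover tilted inside the pocket. The tongue (283–355, 92) is centred between the walls just in front of the bar's edge (204–437, row 79). Now I'll hook it.

Run:
```python
from station import arm
from h import *
p,q=pose(3.4,65,20);print(arm.move_linear(p,v=50,rot=q,guard=10))
arm.dwell(.1)
print(arm.get_tool_pos()-p,arm.get_wrist_force(),arm.get_t())
for n in("wrist","side"):
    c=arm.capture(n);f=c["frame"]
    if n=="side":f=cv2.resize(f[140:260,250:410],None,fx=5,fy=5)
    cv2.imwrite(f"pics/{n}5.png",f)
```

```text
False
[-0.20679638  0.01352118 -0.03055447] [ 0.20944064 -0.08161682 -1.94630304] 10.9
```

View pics/wrist5.png

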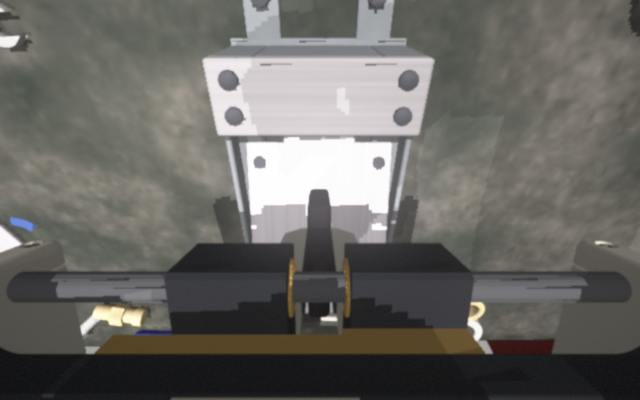

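View pics/side5.png

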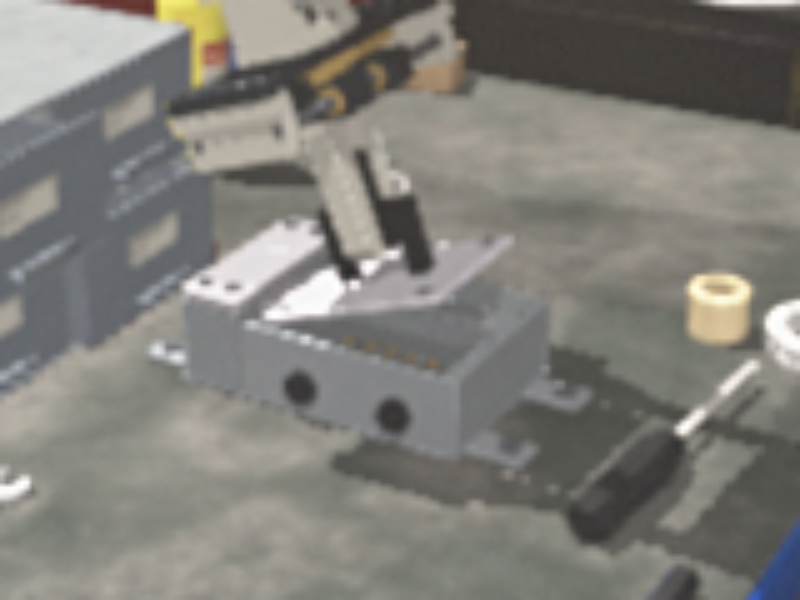

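The tongue has gone under the bar, whose front edge is at row 136 in the wrist view, and there was no contact force. Now I'll swing the near end down.

Run:
```python
from station import arm
from h import *
p,q=pose(2.5,40,2);print(arm.move_linear(p,v=20,rot=q,guard=12),(arm.get_tool_pos()-p).round(2),arm.get_wrist_force().round(2))
p,q=pose(2,36,0);g=arm.move_linear(p,v=10,rot=q,guard=6)
arm.dwell(.1)
print(g,(arm.get_tool_pos()-p).round(2),arm.get_wrist_force(),arm.get_t())
for n in("wrist","side"):
    c=arm.capture(n);f=c["frame"]
    if n=="side":f=cv2.resize(f[140:260,250:410],None,fx=5,fy=5)
    cv2.imwrite(f"pics/{n}6.png",f)
```

```text
False [ 0.18 -0.02  0.09] [-0.26 -0.06 -1.56]
False [-0.    0.01  0.02] [ 0.16469631 -0.04730722 -1.04957962] 13.0583
```

View pics/wrist6.png

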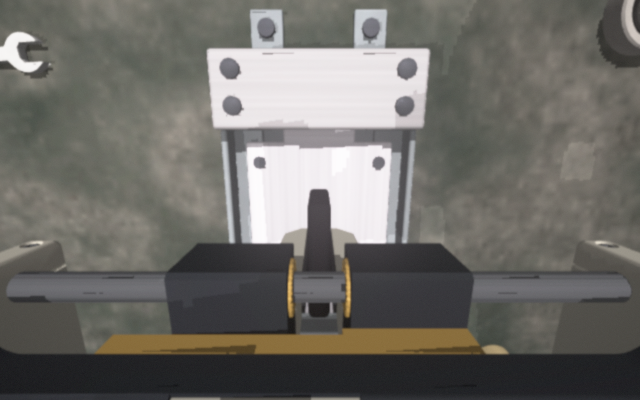

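View pics/side6.png

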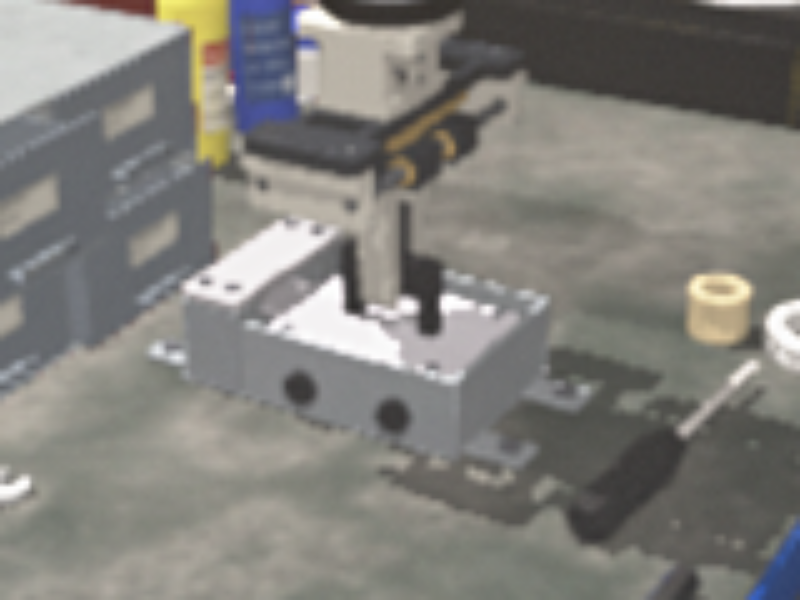

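The cover is flat in the pocket and the wrist load is already dropping. I'll feel for the ledges, release, back off and look.

Run:
```python
from station import arm
from h import *
p,q=pose(2,33,0);g=arm.move_linear(p,v=8,rot=q,guard=3)
print(g,(arm.get_tool_pos()-p).round(2),arm.get_wrist_force().round(2))
arm.grip(0.4)
arm.dwell(.2);print(arm.get_wrist_force().round(2),arm.get_gripper_width())
x=arm.get_tool_pos()
arm.move_linear([x[0],x[1],200],v=130)
arm.move_linear([420,-17,230],v=200)
print(arm.get_t())
for n,(x0,y0,x1,y1) in dict(top=(290,140,375,245),side=(270,160,400,245)).items():
    c=arm.capture(n);f=c["frame"];cv2.imwrite(f"pics/{n}7.png",cv2.resize(f[y0:y1,x0:x1],None,fx=5.5,fy=5.5,interpolation=cv2.INTER_CUBIC))
c=arm.capture("wrist");cv2.imwrite("pics/wrist7.png",c["frame"])
import pickle;pickle.dump(c,open("w7.pkl","wb"))
```

```text
True [0.06 0.   2.78] [-0.88  0.36  5.13]
[0.06 0.74 0.35] 0.39677182287803114
16.3
```

View pics/top7.png

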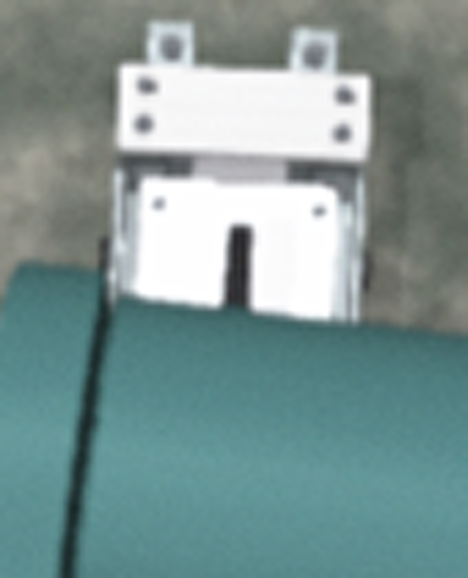

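View pics/side7.png

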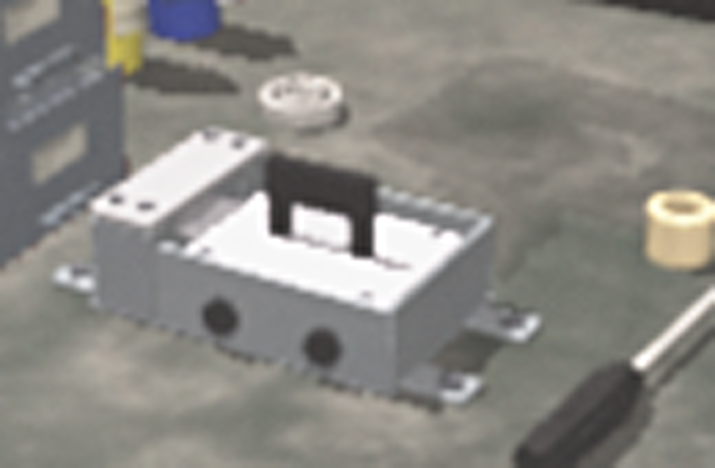

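View pics/wrist7.png

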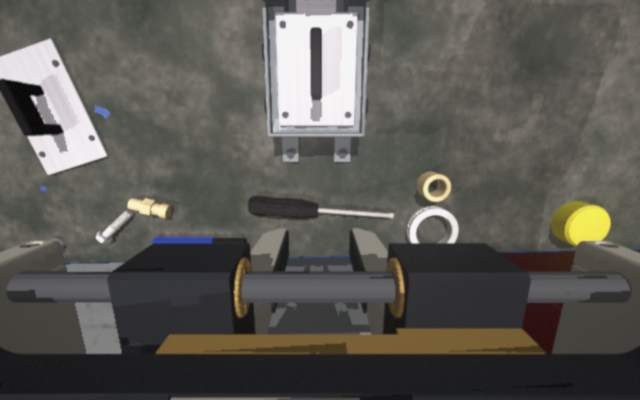

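The cover lies below the rim, flat and centred, with its tongue under the bar. I'll take one numerical check with the arm clear, then hand in.

Run:
```python
from station import arm
from h import *
arm.move_linear([400,-200,260],v=200)
t=arm.capture("top");f=t["frame"]
cv2.imwrite("pics/top8.png",cv2.resize(f[140:245,290:375],None,fx=5.5,fy=5.5,interpolation=cv2.INTER_CUBIC))
import pickle;c=pickle.load(open("w7.pkl","rb"))
r,w=rect(c,41,(270,8,360,130),218);print("plate",r)
# handle height: side top-edge of the bow, triangulate ends with top view later
b=R.from_euler('z',-YAW,degrees=True).apply(np.array([[r[0][0],r[0][1],41]])-BOX);print("box frame",b)
print("plain now",rect(t,5,(165,165,230,245),160)[0],arm.get_t())
k=cv2.resize(c["frame"][0:150,255:380],None,fx=5,fy=4);cv2.imwrite("pics/w8.png",k)
```

```text
plate ((550.6209106445312, -17.46963882446289), (89.15396118164062, 116.39217376708984), 88.37451934814453)
box frame [[ 0.11722361  0.13368637 41.        ]]
plain now ((523.2393188476562, 330.88507080078125), (154.51385498046875, 94.15213775634766), 15.23525619506836) 17.5833
```

View pics/top8.png

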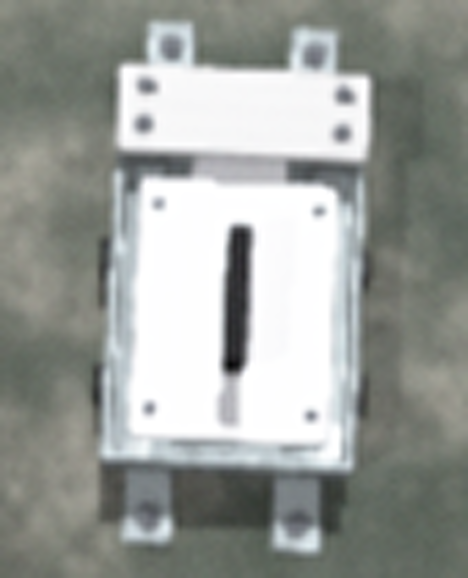

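View pics/w8.png

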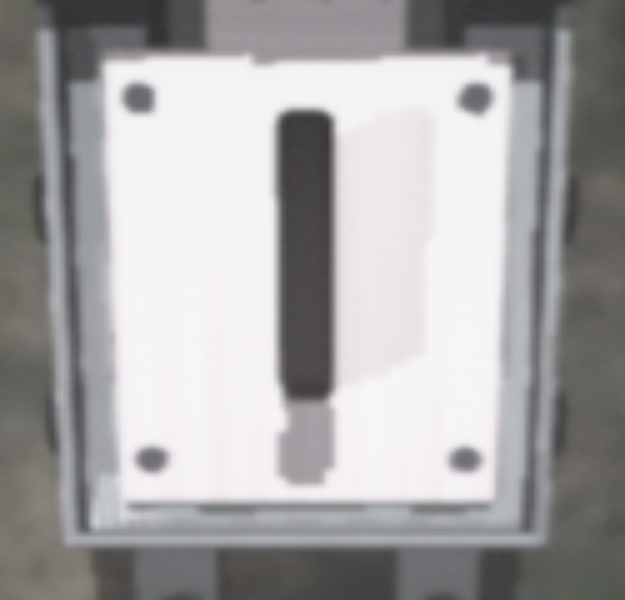

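Both views show the plate on its ledges with even gaps and the tongue running under the keeper. Its centre is within 1 mm of the seated position, and the plain cover hasn't moved.

Run:
```python
from station import arm
arm.dwell(0.3);print(arm.get_wrist_force().round(2),arm.get_t());arm.finish_job()
```

```text
[-0.15 -0.53  0.29] 17.8833
the job is handed in; nothing more can be done
```

The terminal box is closed and the job was handed in at 17.9 s. I gripped the tongue cover by its handle, tilted it 20° and slid the tongue about 20 mm under the keeper without contact. I then swung the near end down, felt it land on the ledges with a push of about 5 N, released it and moved the arm clear.

**Last checks:**
- **Cover:** by the wrist camera, the plate's centre is within about 0.2 mm of the seated position, and its yaw matches the box. The top view shows the tongue under the bar and even gaps round the plate.
- **Plain cover:** it has not moved (0.01 mm and 0.06° of change, which is within noise).
- **Robot:** touching nothing, with under 1 N at the wrist.

**Disagreements:**
- **Keeper position:** the top and wrist cameras differed by about 3 mm on the keeper's front edge. I used the wrist value, and the fit went in without force.
- **Plate length:** the final check measured 116 mm instead of 120, because I used a strict brightness threshold.

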